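# Draw the hex nuts from a gravity hopper and hold its flap open

## Robot

A 6-joint arm with a two-finger parallel gripper is mounted at the origin on a cart in front of the work surface, level with it; the furniture and walls round the work are solid. World frame = base frame: x ahead of the robot, y to its left, z up, the work surface at z = 0. Lengths are in m, angles in degrees, forces in N, time in s.
With the tool pointing down it reaches from about 0.425 to 1.125 m from the base axis. Payload 14.9 kg.
Tool frame: the origin (TCP) lies on the mounting face of the last link; the fingertips stand 191 mm ahead of it and the grasp point (between the pads) lies manip.grip_point_offset ahead of it (manip.grip_point_offset is the distance from the TCP to the grasp point, in m); y points along the fingers, x is the direction in which the jaws open and shut, and the axes are right-handed (so a half turn about y gives the same grasp; the last joint's range is limited). The gripper opens to 91 mm and grips with 3 to 60 N. Pads are 32 mm wide; open, the fingers measure 118 mm over their backs; the gripper's body (76 mm by 178 mm) begins 60 mm behind the grasp point.
Start: joints at [63.925, 21.709, 99.362, -0, 58.929, -1.908], TCP at [0.287, 0.639, 0.405] pointing down, gripper open.
Joint ranges: [-158.91, 158.91], [-42.39, 125.64], [0.06, 152.35], [-60.88, 240.88], [17.5, 164.5], [-176.32, 176.32]. Speed limits (degrees/s): [108.29, 108.29, 136.94, 180, 180, 180].

## Interface

Orientations are given as a 3x3 rotation matrix whose columns are the frame's x, y, z axes.
In Python, from rig import manip gives the robot as it stands. Calls block until the motion is done:
- manip.move_ptp(position, orientation): joint-space move of the TCP to a pose.
- manip.servo_line(position, ori=None, rate=0.15, guard=None): straight line of the TCP; ori=None keeps the orientation; rate is the mean speed in m/s. With guard (N) it stops when the force on the tool has changed by that much, and returns True; else False.
- manip.move_joints(angles): joint-space move.
- manip.grip(opening): finger opening in m; the grip force is fixed at half the most; returns when the fingers have stopped.
- manip.sleep(seconds).
- manip.ik(position, orientation): joint angles nearest the present ones, or None.
- manip.get_state(): the state.
- manip.get_image(name): name is "side" or "top"; returns the picture (420x560x3 uint8, red, green, blue); there is no depth.
- manip.calibration(name): a dict with "fx", "fy", "cx", "cy" (pixels), "distortion" ([k1, k2, p1, p2, k3] as OpenCV has them; the pictures are not rectified), "R" (3x3) and "t" (3): a world point X has camera coordinates R X + t. Camera axes: x right, y down, z forward; pixel columns grow to the right and rows downward; lengths in m; the calibration is good to about 2 mm. A picture is of the moment at which its call begins. calibration takes no time and is no camera call.
A pose or a line that the arm cannot do raises manip.MotionError and nothing moves.
- manip.hand_in(): hands the job in, once; it reports no verdict.
The state is a dict: "t": time; "q": joint angles; "qd": joint speeds; "joint_efforts": joint torques, N m; "position": TCP position; "tool_rot": TCP orientation; "wrist_force": force on the tool from outside, world axes, zero at the start; "wrist_torque": the same for the moment, N m; "gripper_width": finger opening in m.
Only numpy, scipy, OpenCV 4.12 (cv2) and the standard library are available. Lean on these libraries where they do the work, as an engineer would, in place of code of your own. Each camera call takes 0.05 s, during which the arm holds its last target. There are 200 camera calls.

## Task

Set the empty parts pan on the bench centred under the spout of the nut hopper, let go of it, then raise the weighted hand lever on the hopper's side until the flap is 60 degrees open (the lever then covers the big middle stud of the quadrant) so that all four nuts run down into the pan. The flap drops shut by itself, so finish with the gripper still on the lever, holding it steady at 60 degrees with all the nuts in the pan; do not disturb the round tin or the spray can.

Things in the scene. Friction and masses are not known exactly. Their poses are not given: they have to be found in the camera images.
- pan_centre (a point): Centre (22 mm over the bench) of the parts pan: loose open aluminium tray, 190 mm long (x), 120 mm wide (y), 48 mm high, 0.25 kg. Walls 4 mm, floor 4 mm; the rim bead is 8 mm thick, its middle 58 mm from the centre on the long sides, 44 mm up. Starts empty and upright, right of the hopper. z up. Lift it by a long wall, pinched from above 60 mm robot-side of its middle, to stay clear of the spout.
- pan: The same pan; origin at the centre of its underside, axes as pan_centre.
- drop_point (a point): Point on the bench under the spout where the nuts come down; the pan belongs centred here, its long side along x (either way round). Axes of the fixed hopper: x from the spout to the hopper's rear, y to the side with the lever, z up.
- hopper: Fixed hopper: grey trough, 112 mm wide, sloping 38 degrees down to the robot on an angle-iron stand. Origin on the bench, 100 mm behind (+x) drop_point, same axes. From the drop point, the floor's lip is at x = +40 mm with 81 mm free below it, the front legs begin at x = +119 mm, the walls' top front corners are at x = -6 mm, 144 mm up: the pan goes in low, from the front or the right.
- flap_hinge (a point): Point on the flap's level shaft in the lever's plane, 144 mm above the bench; from drop_point x = +19 mm, y = +85 mm. Same axes; flap and lever turn about its y.
- lever_weight (a point): Centre of the steel weight on the hand lever's end, 135 mm from flap_hinge: a cylinder 44 mm in diameter, 26 mm thick, flat faces square to the hinge axis (pinch across them from above; it may turn between the pads). Shut, the lever points forward (-x of the hopper), 10 degrees below level, weight 121 mm up; at 60 degrees open it points 50 degrees above level, weight 247 mm up.
- gate (a joint): Opening angle of flap and lever in rad: 0 = shut (start), 1.047 = 60 degrees (lever over the big middle brass stud of the quadrant), 1.45 = end stop; grows as the weight is raised. A spring and the weight close it, 3 to 5 N at the weight, as soon as it is let go.
- hexnut_1: Hex nut 1 of four, steel, 24 x 27 x 13 mm, 34 g; origin at the centre of one flat face. Starts in the trough behind the shut flap; slides out once the flap is raised to about 60 degrees (much below that the gap is too low).
- hexnut_2: Hex nut 2 of four, steel, 24 x 27 x 13 mm, 34 g; origin at the centre of one flat face. Starts in the trough behind the shut flap; slides out once the flap is raised to about 60 degrees (much below that the gap is too low).
- hexnut_3: Hex nut 3 of four, steel, 24 x 27 x 13 mm, 34 g; origin at the centre of one flat face. Starts in the trough behind the shut flap; slides out once the flap is raised to about 60 degrees (much below that the gap is too low).
- hexnut_4: Hex nut 4 of four, steel, 24 x 27 x 13 mm, 34 g; origin at the centre of one flat face. Starts in the trough behind the shut flap; slides out once the flap is raised to about 60 degrees (much below that the gap is too low).
- tin: Loose round tin with a green lid, 63 mm in diameter, 31 mm high, standing left of the hopper's lever, a bystander; origin at the centre of its underside.
- spray: Spray can, 66 mm in diameter, 221 mm high, standing loose, a bystander, left of the hopper; origin at the centre of its underside.

How it is judged:
By the outcome, as a careful person would: the job done as asked, in the order asked, and still so for the second after the job is handed in, while the arm keeps its last pose, push and grip.
It also fails if it takes over 64 s, if anything falls off the work surface, if the arm or the gripper's body presses on something with over 40 N, if the wrist force passes 120 N, or if a joint passes its speed limit or range.

## Working session

There is one attempt and no reset: what is moved stays moved. The work goes in short steps, each a Python script; the robot and the scene stay as the last script left them, time stands still between calls to the robot, and variables do not carry over. Pictures are saved under pics/ and viewed, about 8 in all and at most 12, crops included, and the job is handed in when it is done.

```bash
mkdir -p pics
python3 - <<'E'
from rig import manip
import cv2
for n in("side","top"):
    im=manip.get_image(n);cv2.imwrite(f"pics/{n}0.png",cv2.cvtColor(im,cv2.COLOR_RGB2BGR))
    c=manip.calibration(n);print(n,c)
print(manip.grip_point_offset,manip.get_state())
E
```

```text
side {'fx': 544.8738754141067, 'fy': 544.8738754141067, 'cx': 279.6156971700025, 'cy': 215.51315633764537, 'distortion': array([0.06175787, 0.        , 0.        , 0.        , 0.        ]), 'R': array([[ 0.94388983, -0.33025883,  0.00104127],
       [-0.2178609 , -0.62501651, -0.74959388],
       [ 0.24821082,  0.70730719, -0.66189722]]), 't': array([-0.50500826,  0.26051215,  1.18240028])}
top {'fx': 500.490970811683, 'fy': 500.490970811683, 'cx': 281.99315085311673, 'cy': 200.91090051859592, 'distortion': array([0.0183259, 0.       , 0.       , 0.       , 0.       ]), 'R': array([[ 0.07971206, -0.99679463,  0.00681608],
       [-0.97550929, -0.07941253, -0.20512258],
       [ 0.20500636,  0.0097016 , -0.97871256]]), 't': array([0.03023707, 0.60185516, 1.35939803])}
0.172 {'t': 0.1, 'q': array([ 6.39273742e+01,  2.17346752e+01,  9.93898908e+01,  8.80142978e-04,
        5.89296311e+01, -1.90879286e+00]), 'qd': array([-0.07254536, -0.01063374, -0.09085332,  0.04355449,  0.04547171,
       -0.02357744]), 'joint_efforts': array([ 3.91599548e-03, -7.65030456e+01, -4.35291374e+01,  6.53530145e-02,
        3.98804422e-02, -7.65924369e-06]), 'position': array([0.28648927, 0.63852116, 0.40418447]), 'tool_rot': array([[ 4.09354227e-01, -4.27558650e-04, -9.12375435e-01],
       [ 9.12375046e-01, -8.43875379e-04,  4.09354448e-01],
       [-9.44954201e-04, -9.99999553e-01,  4.46498891e-05]]), 'wrist_force': array([ 0.15723805,  0.40800673, -0.20584841]), 'wrist_torque': array([-0.00113373,  0.01663417, -0.07324016]), 'gripper_width': 0.091252498118601}
```

View pics/side0.png

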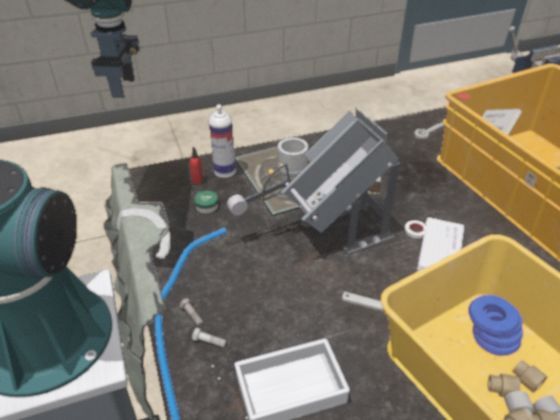

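View pics/top0.png

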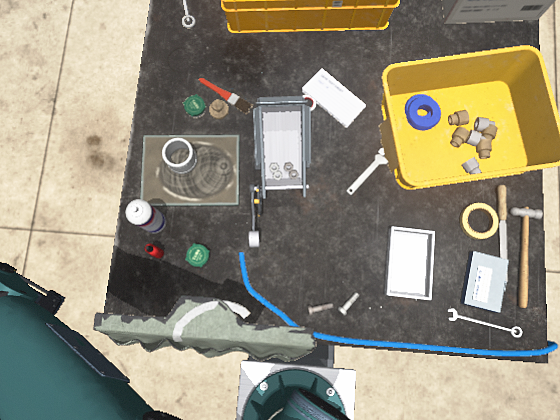

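The top view shows the pan near (410,262), the hopper at (282,145), the lever weight at about (254,240), the tin at (197,255) and the spray can at (145,213). I'll enlarge these for accurate pixels.

Run:
```python
import cv2
a=cv2.imread("pics/top0.png");s=cv2.imread("pics/side0.png")
cv2.imwrite("pics/c1.png",cv2.resize(a[85:310,235:445],None,fx=2.6,fy=2.6,interpolation=cv2.INTER_CUBIC))
cv2.imwrite("pics/c2.png",cv2.resize(s[100:260,190:410],None,fx=3.6,fy=3.6,interpolation=cv2.INTER_CUBIC))
```

```text
(no output)
```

View pics/c1.png

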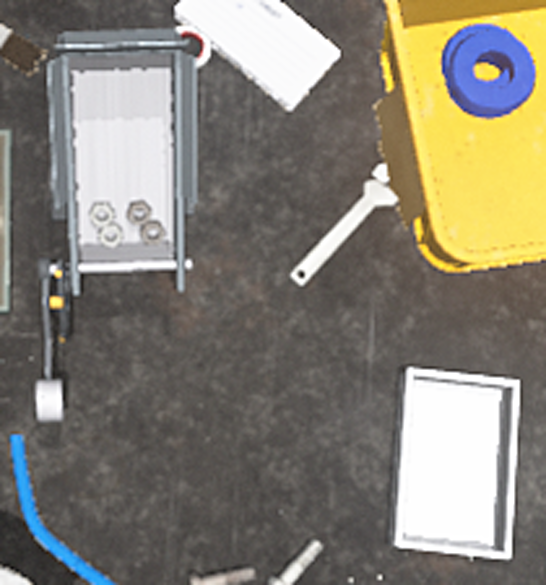

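View pics/c2.png

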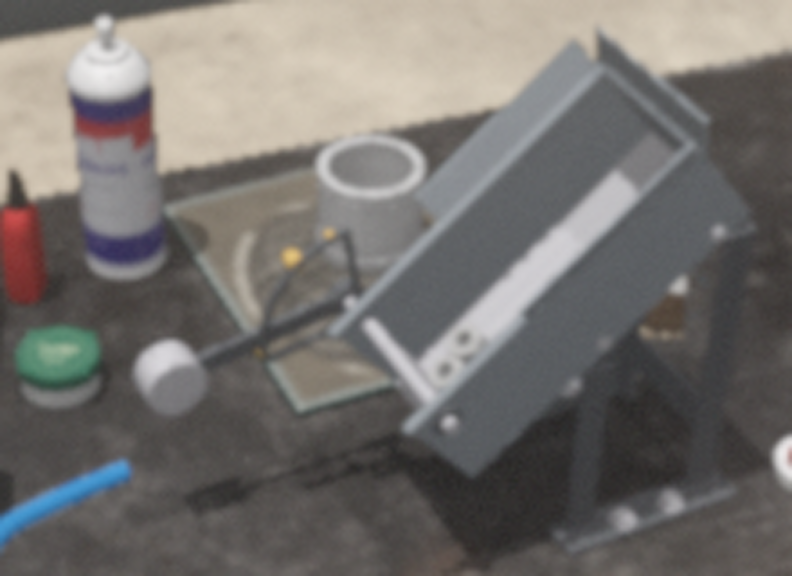

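```bash
cat > h.py <<'E'
from rig import manip
import numpy as np,cv2
from scipy.optimize import least_squares
def proj(n,P):
    c=manip.calibration(n);K=np.array([[c['fx'],0,c['cx']],[0,c['fy'],c['cy']],[0,0,1]])
    return cv2.projectPoints(np.atleast_2d(np.array(P,float)),cv2.Rodrigues(np.array(c['R']))[0],np.array(c['t'],float),K,np.array(c['distortion']))[0][:,0]
def onplane(n,uv,z):
    c=manip.calibration(n);K=np.array([[c['fx'],0,c['cx']],[0,c['fy'],c['cy']],[0,0,1]])
    x=cv2.undistortPoints(np.array(uv,float).reshape(-1,1,2),K,np.array(c['distortion']))[:,0]
    R=np.array(c['R']);C=-R.T@c['t'];d=np.c_[x,np.ones(len(x))]@R
    return C+d*((z-C[2])/d[:,2])[:,None]
def T(p,yaw,P):
    c,s=np.cos(yaw),np.sin(yaw);return np.atleast_2d(P)@np.array([[c,s,0],[-s,c,0],[0,0,1]])+np.r_[p[:2],0]
def shot(n,name,box=None,f=1):
    im=cv2.cvtColor(manip.get_image(n),cv2.COLOR_RGB2BGR)
    if box: im=im[box[1]:box[3],box[0]:box[2]]
    cv2.imwrite("pics/"+name,cv2.resize(im,None,fx=f,fy=f,interpolation=cv2.INTER_CUBIC))
E
python3 - <<'E'
from h import *
np.set_printoptions(precision=4,suppress=True)
tc=lambda l:np.array(l)/2.6+[235,85]
sc=lambda l:np.array(l)/3.6+[190,100]
w=[.019-.135*np.cos(np.radians(10)),.085,.121]
H=[[.019,.085,.144],w,[-.006,.056,.144],[-.006,-.056,.144]]
ut=tc([[53,267],[49,401],[76,292],[182,290]]);us=sc([[171,377],[337,330],[407,430]])
def r(p): 
    X=T(p,p[2],H);return np.r_[(proj("top",X)-ut).ravel(),(proj("side",X[1:])-us).ravel()]
s=least_squares(r,[.7,0,0]);print("drop,yaw",s.x[:2],np.degrees(s.x[2]));print(s.fun.reshape(-1,2))
X=T(s.x,s.x[2],H);print(X)
k=onplane("top",tc([[408,368],[521,379],[511,558],[395,547]]),.048)
print(k,k.mean(0),[np.linalg.norm(k[i]-k[i-1]) for i in range(4)])
d=k[0]-k[3]+k[1]-k[2];print("panyaw",np.degrees(np.arctan2(d[1],d[0])))
ks=onplane("side",[[235,380],[330,342],[347,381],[243,420]],.048);print(ks)
print(onplane("top",[[197,255]],.031),onplane("top",[[145,213]],.2))
E
```

```text
drop,yaw [0.5986 0.0715] 5.178181975061506
[[-2.2465  0.1364]
 [-0.3461 -1.091 ]
 [-0.2676 -0.4851]
 [ 0.7711 -0.0872]
 [-0.0364  0.3395]
 [-0.7384  1.3266]
 [ 0.2979  1.6909]]
[[0.6099 0.1579 0.144 ]
 [0.4775 0.1459 0.121 ]
 [0.5876 0.1267 0.144 ]
 [0.5977 0.0152 0.144 ]]
[[ 0.5517 -0.2385  0.048 ]
 [ 0.5495 -0.3617  0.048 ]
 [ 0.3569 -0.3541  0.048 ]
 [ 0.3584 -0.2313  0.048 ]] [ 0.4541 -0.2964  0.048 ] [np.float64(0.19343926593241226), np.float64(0.12318641745113801), np.float64(0.19275512412665233), np.float64(0.12287238471257565)]
panyaw -2.198897803046316
[[ 0.3511 -0.2668  0.048 ]
 [ 0.5572 -0.2472  0.048 ]
 [ 0.5527 -0.3393  0.048 ]
 [ 0.3431 -0.349   0.048 ]]
[[0.4283 0.3065 0.031 ]] [[0.5092 0.4213 0.2   ]]
```

```bash
cat >> h.py <<'E'
DROP=np.array([.5986,.0715]);YH=np.radians(5.18);G=manip.grip_point_offset
def ori(psi):
    x=np.array([-np.sin(psi),np.cos(psi),0]);y=np.array([0,0,-1.]);return np.c_[x,y,np.cross(x,y)]
def gp(c,psi,loc,z): # TCP for grasp point at local loc, height z
    return T(c,psi,[loc[0],loc[1],0])[0]+[0,0,z+G]
def rep(m):
    s=manip.get_state();print(m,round(s['t'],2),'grip',(s['position']-[0,0,G]).round(4),'F',s['wrist_force'].round(1),'w',round(s['gripper_width'],4))
E
python3 - <<'E'
from h import *
p=np.array([.4541,-.2964]);y=np.radians(-2.2);L=[-.06,-.058]
s=manip.get_state()['position'];manip.servo_line([s[0],s[1],.6],rate=.3)
manip.move_ptp(gp(p,y,L,.36),ori(y));rep('above')
manip.grip(.045)
manip.servo_line(gp(p,y,L,.09),rate=.25)
print(manip.servo_line(gp(p,y,L,.042),rate=.06,guard=8));rep('down')
manip.grip(0);rep('gripped')
manip.servo_line(gp(p,y,L,.062),rate=.06);rep('lift')
shot("side","s1.png",(170,250,410,420),3.2)
E
```

```text
above 4.38 grip [ 0.3922 -0.3518  0.36  ] F [-0.   0.2  0.1] w 0.0912
False
down 7.39 grip [ 0.392  -0.3521  0.0422] F [-0.4  0.4  0.1] w 0.0451
gripped 8.06 grip [ 0.3919 -0.3519  0.0421] F [-0.5  3.7  4.1] w 0.0073
lift 8.54 grip [ 0.3919 -0.3521  0.0624] F [-0.3 -0.  -3. ] w 0.0071
```

View pics/s1.png

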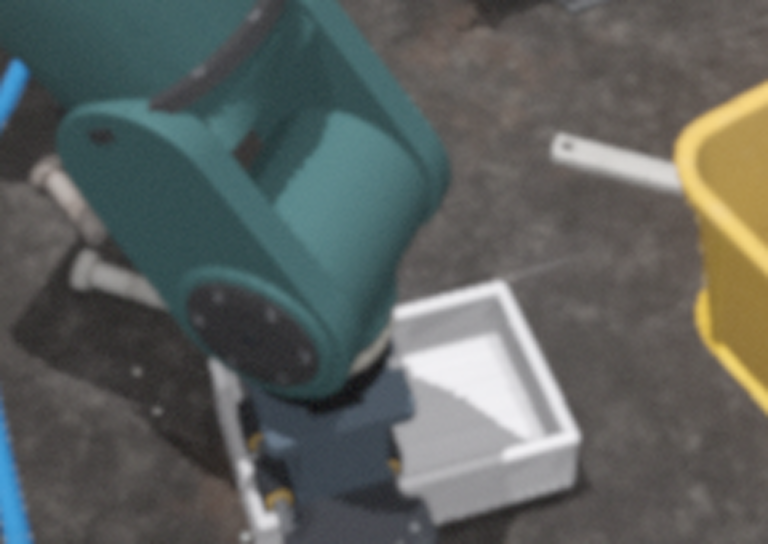

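The pan is held at its robot-side right wall, clear of the bench and level (wrist force -3 N, about the pan's weight). Next I'll carry it low around the front to the drop point.

Run:
```python
from h import *
L=[-.06,-.058];y=np.radians(-2.2)
manip.servo_line(gp([.50,-.06],y,L,.064),ori(y),rate=.15)
v=T(DROP,YH,[-.09,0,0])[0]
manip.servo_line(gp(v,YH,L,.064),ori(YH),rate=.1);rep('via')
manip.servo_line(gp(DROP,YH,L,.064),rate=.08);rep('over')
print(manip.servo_line(gp(DROP,YH,L,.040),rate=.03,guard=6));rep('down')
shot("side","s2.png",(180,100,420,280),3.2)
shot("top","t2.png",(200,90,420,290),2.8)
```

```text
via 11.67 grip [ 4.544e-01 -2.000e-04  6.400e-02] F [ 0.2 -0.1 -3.2] w 0.0072
over 12.94 grip [0.5436 0.0083 0.0639] F [-1.5 -0.  -2.9] w 0.0074
True
down 13.63 grip [0.5441 0.0082 0.0421] F [-1.6 -1.   4.5] w 0.0072
```

View pics/s2.png

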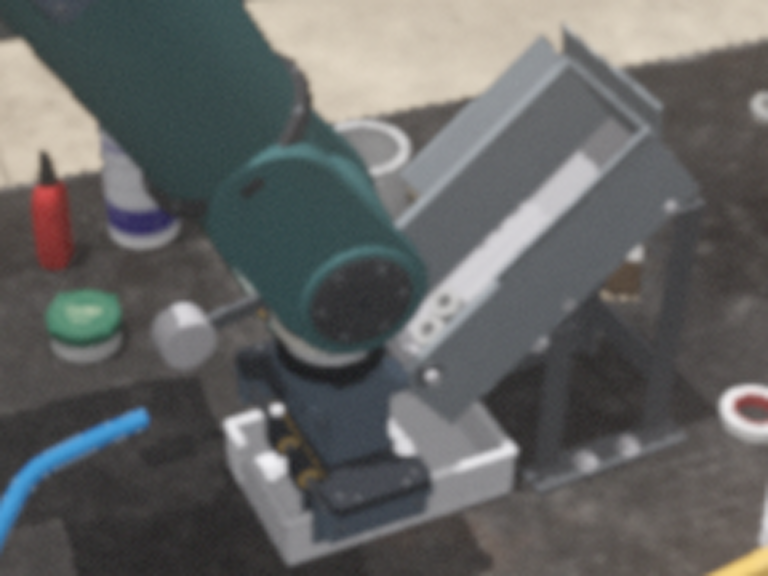

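The pan is on the bench under the spout, with its far right corner just in front of the stand foot. Next I'll release it, rise and check from above.

Run:
```python
from h import *
L=[-.06,-.058]
manip.grip(.035);rep('open')
print(manip.servo_line(gp(DROP,YH,L,.16),rate=.12,guard=8));rep('up')
s=manip.get_state()['position'];W=[.019-.135*np.cos(np.radians(10)),.085]
manip.servo_line(gp(DROP,YH,[-.12,-.12],.32),rate=.3)
shot("top","t3.png",(200,90,420,290),2.8)
shot("side","s3.png",(180,100,420,280),3.2)
```

```text
open 14.34 grip [0.5437 0.0082 0.0419] F [ 0.  -0.2  0.1] w 0.0351
False
up 15.47 grip [0.5438 0.0083 0.1593] F [ 0.1 -0.3  1. ] w 0.0348
```

View pics/t3.png

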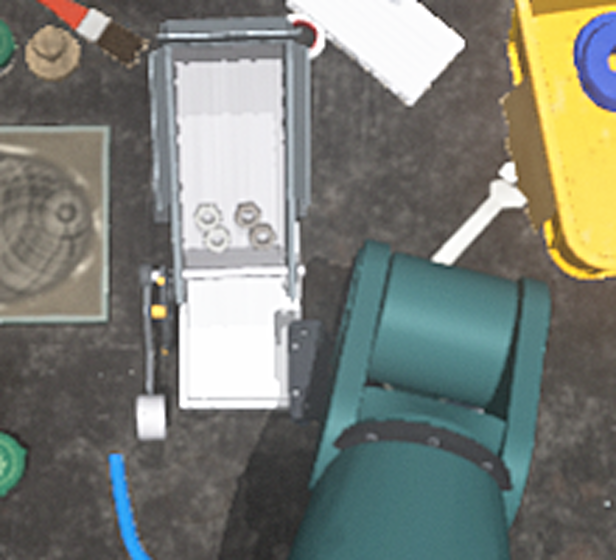

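View pics/s3.png

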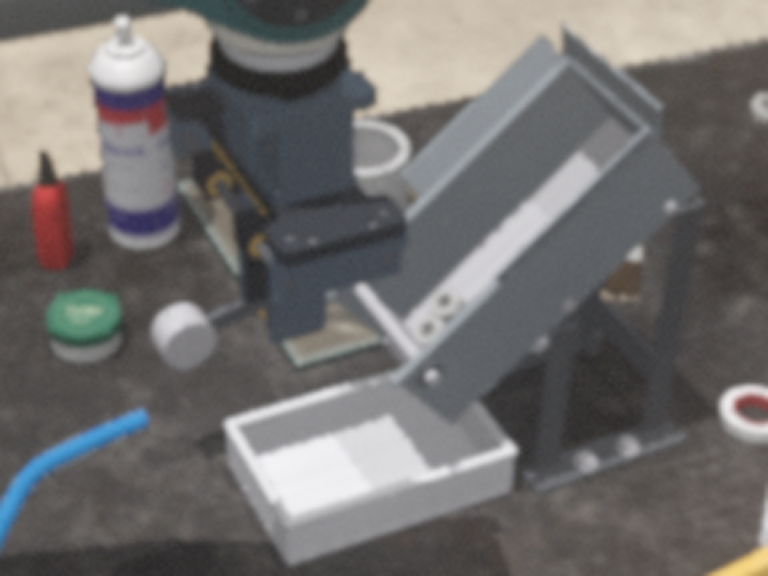

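The pan stands upright with its front-left rim corner at side crop (227,423) / top crop (180,408), front-right at side (290,520) and back-right at side (517,450). The lever is still shut and all four nuts are behind the flap. I'll check the pan pose numerically, then take the lever.

Run:
```python
from h import *
np.set_printoptions(precision=4,suppress=True)
us=np.array([[227,423],[290,520],[517,450]])/3.2+[180,100];ut=np.array([[180,408]])/2.8+[200,90]
C=[[-.096,.062,.048],[-.096,-.062,.048],[.096,-.062,.048]]
def r(p):
    X=T(p,p[2],C);return np.r_[(proj("side",X)-us).ravel(),(proj("top",X[:1])-ut).ravel()]
s=least_squares(r,[.6,.07,.09]);print(s.x[:2],np.degrees(s.x[2]),s.fun)
d=s.x[:2]-DROP;print("offset hopper axes",T([0,0],-YH,[d[0],d[1],0])[0])
print("weight", onplane("top",np.array([[150.5,417]])/2.8+[200,90],.121), T(DROP,YH,[.019-.135*np.cos(np.radians(10)),.085,.121]))
# shaft / trough direction check: shaft ends in top view
k=onplane("top",np.array([[160,276],[302,270]])/2.8+[200,90],.144);print("shaft",k,np.degrees(np.arctan2(*(k[0]-k[1])[[0,1]]*[-1,1])))
```

```text
[0.601  0.0696] 5.836652247073186 [-0.9331 -0.7269 -0.097   1.7731  0.2571 -0.5065 -0.2507 -1.0812]
offset hopper axes [ 0.0022 -0.0021  0.    ]
weight [[0.4754 0.145  0.121 ]] [[0.4774 0.1459 0.121 ]]
shaft [[0.6087 0.147  0.144 ]
 [0.6257 0.0115 0.144 ]] 7.150508969542308
```

Pan is within about 2 mm and 1° of the drop pose. Next I'll grip the lever weight and raise it along the arc.

```bash
cat >> h.py <<'E'
def lev(deg,dz=0):
    a=np.radians(deg-10);return gp(DROP,YH,[.019-.135*np.cos(a),.085],.144+.135*np.sin(a)+dz)
E
python3 - <<'E'
from h import *
manip.grip(.06)
manip.servo_line(lev(0,.2),ori(YH),rate=.3)
manip.servo_line(lev(0,.06),rate=.2)
print(manip.servo_line(lev(0,0),rate=.06,guard=8));rep('down')
manip.grip(0);rep('gripped')
for d in range(5,31,5): manip.servo_line(lev(d),rate=.06);rep(d)
shot("side","s4.png",(180,60,420,280),2.7)
for d in range(35,61,5): manip.servo_line(lev(d),rate=.06);rep(d)
manip.sleep(1);rep('hold')
shot("side","s5.png",(180,60,420,280),2.7)
shot("top","t5.png",(200,90,420,290),2.8)
E
```

```text
False
down 19.74 grip [0.4776 0.1459 0.1209] F [ 0.3 -0.8 -0.9] w 0.0599
gripped 20.36 grip [0.4773 0.1469 0.1207] F [-4.6 21.9 -0.5] w 0.0265
5 20.71 grip [0.4758 0.1468 0.1325] F [-2.2 20.7 -4. ] w 0.0264
10 21.06 grip [0.4754 0.1467 0.1443] F [-0.5 20.6 -4.5] w 0.0266
15 21.41 grip [0.4759 0.1468 0.156 ] F [-1.2 20.  -3.2] w 0.0267
20 21.76 grip [0.4775 0.1469 0.1677] F [-0.2 20.  -3. ] w 0.0265
25 22.11 grip [0.48   0.1472 0.1791] F [-0.6 21.5 -4.1] w 0.0264
30 22.46 grip [0.4835 0.1476 0.1903] F [-0.6 22.  -3.3] w 0.0267
35 22.86 grip [0.4879 0.148  0.2011] F [-1.9 22.7 -4.2] w 0.0267
40 23.21 grip [0.4932 0.1486 0.2113] F [-1.9 24.6 -5. ] w 0.0269
45 23.56 grip [0.4994 0.1493 0.2212] F [-2.  26.7 -6.5] w 0.0266
50 23.91 grip [0.5064 0.1501 0.2304] F [-2.9 27.9 -6.1] w 0.0262
55 24.26 grip [0.5143 0.1509 0.2389] F [-3.  29.3 -5.7] w 0.0265
60 24.61 grip [0.5228 0.1518 0.2467] F [-3.  30.5 -8. ] w 0.0265
hold 25.61 grip [0.5228 0.1519 0.2467] F [-3.1 31.1 -7.9] w 0.0268
```

View pics/s5.png

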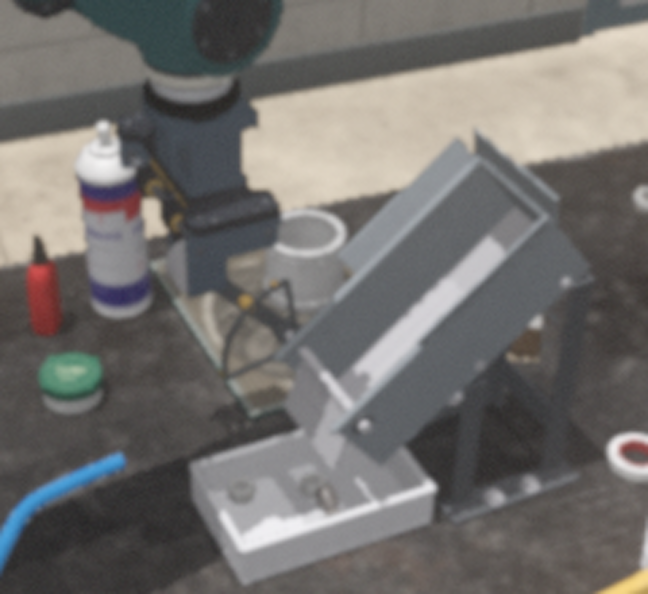

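View pics/t5.png

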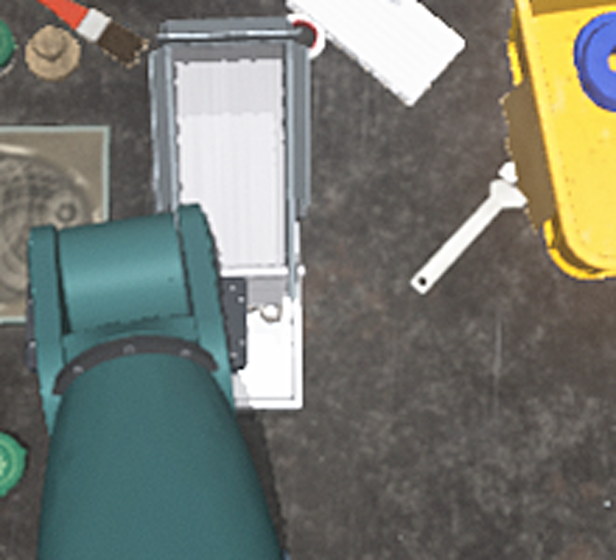

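The side view shows nuts in the pan around (240,490)–(325,495), the trough looks empty, and the lever lies along the brass stud at (246,300). The 31 N side load means I hold the lever a few mm off its plane. I'll relieve that, then check the angle and nut count in one composite.

Run:
```python
from h import *
yv=np.array([-np.sin(YH),np.cos(YH),0])
for i in range(8):
    s=manip.get_state();f=s['wrist_force']@yv
    if abs(f)<6: break
    manip.servo_line(s['position']+yv*.001*np.sign(f),rate=.01);manip.sleep(.15)
    rep(i)
rep('end')
shot("side","full.png")
f=cv2.imread("pics/full.png")
a=cv2.resize(f[120:200,235:315],None,fx=5,fy=5,interpolation=cv2.INTER_CUBIC)
b=cv2.resize(f[205:280,245:345],None,fx=4,fy=4,interpolation=cv2.INTER_CUBIC)
cv2.imwrite("pics/m.png",np.hstack([a,np.vstack([b,np.zeros((100,400,3),'u1')])]))
off=(manip.get_state()['position']-lev(60))@yv
for d in(0,55,60,65):
    al=np.radians(d-10);Y=.085+off
    P=[[.019-r*np.cos(al),Y,.144+r*np.sin(al)] for r in (.02,.05,.08,.1,.135)]
    print(d,((proj("side",T(DROP,YH,P))-[235,120])*5).round().astype(int).tolist())
```

```text
0 26.31 grip [0.5225 0.1529 0.2466] F [-4.2  5.  -0.6] w 0.0263
end 26.31 grip [0.5225 0.1529 0.2466] F [-4.2  5.  -0.6] w 0.0263
0 [[222, 331], [167, 354], [112, 378], [75, 394], [10, 423]]
55 [[232, 300], [193, 276], [152, 251], [124, 235], [73, 204]]
60 [[235, 297], [199, 269], [161, 241], [136, 221], [90, 186]]
65 [[237, 295], [205, 263], [172, 231], [149, 208], [108, 168]]
```

View pics/m.png

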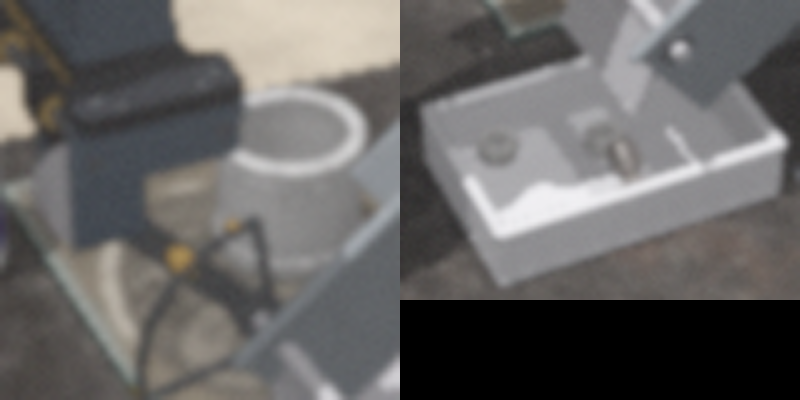

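Run:
```python
from h import *
yv=np.array([-np.sin(YH),np.cos(YH),0])
def avg(n): return cv2.cvtColor(np.mean([manip.get_image(n) for _ in range(10)],0).astype('u1'),cv2.COLOR_RGB2BGR)
S=avg("side");Tp=avg("top");rep('now')
cv2.imwrite("pics/Sav.png",S);cv2.imwrite("pics/Tav.png",Tp)
def crop(im,x,y,w,h,W,H): return cv2.resize(im[y:y+h,x:x+w],(W,H),interpolation=cv2.INTER_CUBIC)
st=lambda i:cv2.convertScaleAbs(cv2.convertScaleAbs(i,alpha=1.5,beta=-60))
a=crop(S,235,135,60,60,480,480)
off=(manip.get_state()['position']-lev(60))@yv
for d,c in((55,(255,0,0)),(60,(0,255,0)),(65,(0,0,255))):
    al=np.radians(d-10)
    P=[[.019-r*np.cos(al),.085+off,.144+r*np.sin(al)] for r in np.linspace(0,.135,10)]
    for q in (proj("side",T(DROP,YH,P))-[235,135])*8+4: cv2.circle(a,tuple(int(v) for v in q),2,c,-1)
    cc=P[-1];t=np.linspace(0,2*np.pi,60)
    P=[[cc[0]+.022*np.cos(u),cc[1]-.013,cc[2]+.022*np.sin(u)] for u in t]
    for q in (proj("side",T(DROP,YH,P))-[235,135])*8+4: cv2.circle(a,tuple(int(v) for v in q),1,c,-1)
b=st(crop(S,255,222,80,48,320,192)); b=st(crop(S,258,228,64,40,320,200))
c=st(crop(Tp,255,155,60,84,200,280))
d=crop(S,285,130,110,80,320,233)
o=np.zeros((600,800,3),'u1');o[:480,:480]=a;o[:200,480:]=b;o[200:480,480:680]=c;o[480:600,480:645]=cv2.resize(d,(165,120))
cv2.imwrite("pics/last.png",o)
```

```text
now 27.36 grip [0.5225 0.1529 0.2466] F [-3.9  4.1 -0.5] w 0.0263
```

View pics/last.png

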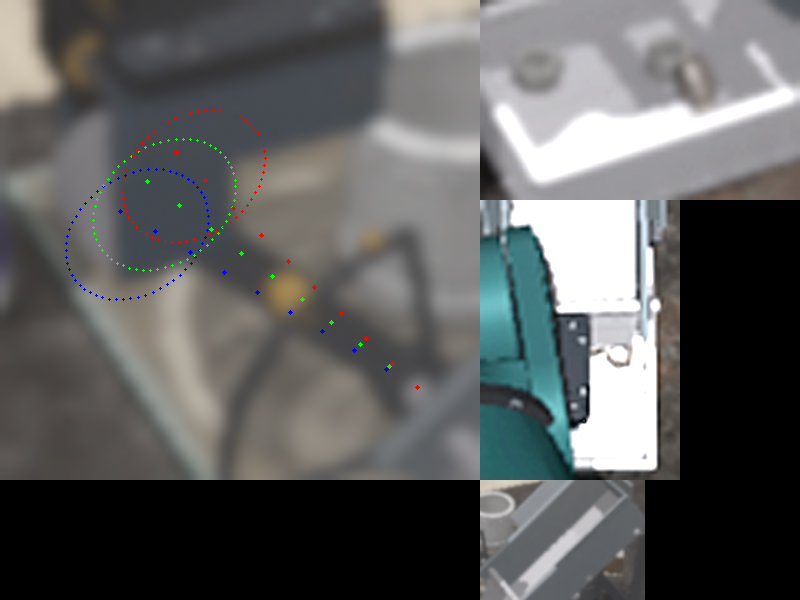

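Run:
```python
from h import *
S=cv2.imread("pics/Sav.png");s0=cv2.imread("pics/side0.png")
g=cv2.cvtColor(S,cv2.COLOR_BGR2GRAY);print("cluster")
for r in range(230,254): print(r,' '.join('%2d'%(v//4) for v in g[r,262:318]))
print("trough side: before | now")
g0=cv2.cvtColor(s0,cv2.COLOR_BGR2GRAY)
for r in range(184,214,2): print(r,' '.join('%2d'%(v//4) for v in g0[r,296:336:2]),'|',' '.join('%2d'%(v//4) for v in g[r,296:336:2]))
k=onplane("side",[[258+57/5,228+68/5],[258+185/5,228+57/5],[258+213/5,228+83/5]],.012)
print("nuts in pan axes (side)",T([0,0],-YH,k-np.r_[DROP,0]).round(3))
k=onplane("top",[[255+138/3.33,155+150/3.33]],.012);print("top nut",T([0,0],-YH,k-np.r_[DROP,0]).round(3))
```

```text
cluster
230 39 38 36 35 35 35 35 35 35 35 35 35 35 35 35 35 35 35 35 35 35 35 35 35 34 35 35 35 35 35 35 35 35 35 35 35 35 37 40 43 43 42 39 36 34 34 35 35 35 35 35 34 34 34 33 30
231 35 35 35 35 35 35 35 35 35 35 35 35 35 35 35 35 35 35 35 35 35 35 35 35 35 35 35 35 36 36 36 37 37 37 36 35 35 36 39 43 43 41 37 34 34 35 35 35 34 34 34 34 34 34 34 33
232 34 35 35 35 35 35 35 35 35 35 35 35 35 35 35 35 35 35 35 35 35 35 35 35 35 35 36 37 37 38 39 40 40 40 38 36 35 35 37 39 41 40 36 34 34 35 35 35 35 34 34 34 34 34 34 34
233 35 35 35 35 35 35 35 35 35 35 35 35 35 35 35 35 35 35 35 35 35 35 35 35 35 37 38 39 40 41 41 42 42 41 39 37 35 35 35 36 38 38 36 34 34 34 34 35 35 34 34 34 34 34 34 34
234 35 35 35 35 35 35 35 35 35 35 35 35 35 35 35 35 35 35 35 35 35 35 35 35 36 39 40 41 42 42 42 41 41 40 39 37 36 35 35 35 36 36 35 35 35 35 35 34 34 34 34 34 34 34 34 34
235 35 35 35 35 35 35 35 35 35 35 35 35 36 36 35 35 35 35 35 35 35 34 34 35 36 39 40 42 42 41 40 39 38 37 36 35 35 35 35 35 35 35 35 35 34 34 34 34 34 35 35 35 34 34 34 34
236 35 35 35 35 35 35 35 35 36 36 36 36 36 36 37 37 37 37 37
[... 4381 characters left out ...]
3 22 | 30 29 30 44 52 46 37 35 36 40 46 42 33 25 24 24 24 24 24 24
206 35 30 33 33 45 50 46 45 46 45 41 31 24 23 23 23 23 23 23 23 | 31 30 30 35 47 51 45 37 37 42 41 32 25 24 24 24 24 24 24 24
208 19 17 22 28 35 47 51 45 40 40 31 23 23 23 23 23 23 23 23 23 | 31 31 32 38 40 48 52 44 41 41 32 24 24 24 24 24 24 24 24 24
210 19 20 19 24 29 38 48 46 39 31 23 23 23 22 23 23 23 23 22 23 | 30 31 36 41 40 41 50 47 40 32 25 24 24 24 24 24 24 24 24 24
212 20 20 19 19 24 31 40 39 31 24 23 23 24 23 22 23 23 23 23 23 | 31 31 39 42 42 40 42 41 31 25 24 24 24 24 24 24 24 24 24 24
nuts in pan axes (side) [[-0.05   0.04   0.012]
 [ 0.012  0.02   0.012]
 [ 0.017 -0.003  0.012]]
top nut [[ 0.012 -0.036  0.012]]
```

Run:
```python
from h import *
rep('final');manip.hand_in()
```

```text
final 27.36 grip [0.5225 0.1529 0.2466] F [-3.9  4.1 -0.5] w 0.0263
the job is handed in; nothing more can be done
```

The pan is under the spout, the nuts have run into it, and the job was handed in at 27.4 s with the gripper still holding the lever at about 60°. I carried the pan in low from the front, let go of it, then gripped the lever weight and raised it along its arc.

What the last checks showed:
- **Pan:** it sat about 2 mm in x and 2 mm in y from the drop point, and within 1° of the hopper's axis. I measured this before the nuts fell and did not measure it again.
- **Lever:** its bar and weight match the projected 60° position to about 1–2°. The grip is closed on the 26 mm weight, and the position held steady between the last readings.
- **Side load:** while raising the lever, the sideways force on the tool reached about 31 N because I held it slightly off its plane. Shifting 1 mm brought that down to about 4 N.
- **Nuts:** the visible trough floor is empty. I counted four nuts in the pan by combining the cameras: three in the side view and one near the right wall in the top view. The arm covered part of the top view, so I never saw all four in one picture, and the fourth rests on its position differing from the other three.
- **Tin and spray can:** both looked untouched in the side picture taken with the lever up. I did not measure their positions again.

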